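# Lock the upper air-filter stage on and put it on line

## Task

Put the loose upper filter stage on the fixed lower stage: turn it until its two lugs drop through the entry slots, then turn it clockwise (seen from above) under the lip until it comes up against its stop. When it is locked, push the selector lever to upright (centre off), pause there for about a second, then push it fully over to the far side. Leave the glue bottle, wax tin and tape measure where they are.

Things in the scene. Friction and masses are not known exactly. Their poses are not given: they have to be found in the camera images.
- upper_stage: loose filter stage, about 0.35 kg, standing upright. Origin: centre of its underside, z up. Spigot 51 mm diameter, z 0 to 30 mm, the lowest 9 mm tapered to 38; on it two lugs along +x and -x reach 38 mm from the axis, 14 mm wide, z 12 to 20. Drum 84 mm diameter, z 30 to 70. Nothing springs: only friction resists turning.
- grip_bar (a point): middle of the grip bar on top of the upper stage (84 mm above its origin; same axes). Bar: along x 66 mm, 14 mm thick in y, 68 to 98 mm above the stage's underside, the drum's flat top 14 mm below this point.
- wing (a point): middle of one of the upper stage's two turning wings: on its +y side, 60 mm from the axis, 49 mm above its origin (same axes); the other is its mirror image on -y. Wings stick out radially from the drum to 76 mm from the axis, 12 mm thick (x), 18 mm tall.
- lower_stage: fixed round bowl, 108 mm diameter, on a foot 140 mm across, rib on its -x side. Origin: centre of underside, z up. Locked, the upper stage's x axis is parallel to this x axis (either way round): there stops under the lip end its clockwise turn, 70 to 110 degrees after entry. Its origin is 48 mm above this one while the lugs rest on the lip, 30 mm once dropped through.
- mouth (a point): centre of the lower stage's flat top, 60 mm up (lower stage's axes). Hole 56 mm diameter in an 8 mm lip, with two opposite entry slots 20 mm wide reaching 41.5 mm from the axis. They lie roughly along +y and -y, but their ring is clocked by an unreported angle, up to 0.36 rad either way: look, or find it by turning the upper stage on the lip until it drops.
- selector (a joint): angle of the selector lever in rad: 0 leaning 34 degrees to the near side (-x of its housing), 0.6 upright = centre off, 1.2 fully over to the far side (+x). Starts at 0 to 0.12; stays where it is left, 0.06 N m of friction.
- selector_tip (a point): centre of the ball, 26 mm diameter, at the lever's end, 80 mm from its pivot; the lever below it is a 10 mm rod
- selector_base: fixed selector housing, 70 (x) x 50 (y) x 25 mm, the lever's pivot 22 mm above its origin with its axis along y. Origin: centre of underside; +x is the far side
- glue_bottle: bystander: glue bottle 186 mm tall, 58 mm diameter; origin centre of underside
- wax_tin: bystander: round tin 70 mm diameter, 43 mm tall; origin centre of underside
- tape_measure: bystander: tape measure 94x64x66 mm; origin centre of underside
There are look-alikes about, which are no part of the job. There is more than one size of the selector_base; the job needs the smaller.

How it is judged:
By the outcome, as a careful person would: the job done as asked, in the order asked, and still so for the second after the job is handed in, with the robot touching nothing.
It also fails if it takes over 72 s, if anything falls off the work surface, if the arm or the gripper's body presses on something with over 40 N, if the wrist force passes 120 N, or if a joint passes its speed limit or range.

## Robot

A 6-joint arm with a two-finger parallel gripper is mounted at the origin on the work surface; the furniture and walls round the work are solid. World frame = base frame: x ahead of the robot, y to its left, z up, the work surface at z = 0. Lengths are in m, angles in rad, forces in N, time in s.
With the tool pointing down it reaches from about 0.275 to 0.825 m from the base axis. Payload 4.9 kg.
Tool frame: the origin (TCP) lies midway between the tips of the shut fingers; the grasp point (between the pads) lies 19 mm behind it (grip_point_offset is the distance from the TCP to the grasp point, in m); z points along the fingers, y is the line along which they close (so a half turn about z gives the same grasp; the last joint's range is limited). The gripper opens to 85 mm and grips with 20 to 120 N. Pads are 22 mm wide; open, the fingers measure 114 mm over their backs; the gripper's body (76 mm by 85 mm) begins 54 mm behind the grasp point. The pads swing forward as they close: fully open they stand 13 mm farther back than shut.
Start: joints at [1.104, 0.326, -0.193, 1.052, 0, 1.437], TCP at [0.18, 0.52, 0.231] pointing down, gripper open.
Joint ranges: [-2.65, 2.65], [-0.97, 1.79], [-1.3, 1.35], [-1.93, 2.1], [-1.47, 1.37], [-3.14, 3.14]. Speed limits (rad/s): [2.57, 2.57, 3.14, 3.14, 3.14, 3.14].

## Interface

Orientations are given as a rotation vector (axis times angle).
In Python, from cell import * gives the robot as it stands. Calls block until the motion is done:
- movep(position, orientation): joint-space move of the TCP to a pose.
- move_l(position, velocity=0.15, rot=None, until_force=None): straight line of the TCP; rot=None keeps the orientation; velocity is the mean speed in m/s. With until_force (N) it stops when the force on the tool has changed by that much, and returns True; else False.
- set_joints(angles): joint-space move.
- let_go() and grab(newtons=None): open the fingers fully, or close them until they stop; newtons is the grip in N (None keeps the last).
- sleep(seconds).
- ik(position, orientation): joint angles nearest the present ones, or None.
- get_state(): the state.
- grab_frame(name): name is "scene" or "side" or "wrist"; returns a dict with "img" (480x640x3 uint8, red, green, blue), "fx", "fy", "cx", "cy" (pixels), "cam_to_world" (4x4, takes a point from camera to world coordinates); the wrist camera has in their place "T_tool_cam" (4x4, takes a point from camera to tool coordinates, whose origin is the TCP and whose axes are the flange's). Camera axes: x right, y down, z forward; pixel columns grow to the right and rows downward; lengths in m; the calibration is good to about 2 mm. A picture is of the moment at which its call begins: read the wrist's pose just before it. There is no depth.
A pose or a line that the arm cannot do raises MotionError and nothing moves.
- sign_off(): hands the job in; it is judged then, once.
Trained networks look in the newest picture that a camera, given by its name, has taken for a name from the list of things; names that differ only in an ending like _2 or _b are one class to them, and where a whole thing is asked for, a point or a joint stands for the part that bears it (a point fixed in the world has none). Each returns a list of dicts, best first, with "score" (0 to 1); they miss things now and then, are a little off and sometimes report something else, mostly with a low value. They report only what shows in the picture. A call takes as long as a camera call. They do not tell look-alikes from the thing itself.
- spot_in(camera, name): "centre" ([column, row] in pixels, amid what is visible of it).
- silhouettes(camera, name): "mask" (480x640 bool, what is visible of it) and "centre" ([column, row] in pixels, amid what is visible of it).
- tip_of(camera, name): "centre" ([column, row] in pixels: a listed point, or the origin of a listed thing).
The state is a dict: "clock": time; "q": joint angles; "joint_velocities": joint speeds; "tau": joint torques, N m; "position": TCP position; "eef_rot": TCP orientation; "contact_force": force on the tool from outside, world axes, zero at the start; "wrist_torque": the same for the moment, N m; "finger_gap": opening from 0.0 (shut) to 1.0 (fully open); "grasp_force": force on a finger pad.
Only numpy, scipy, OpenCV 4.12 (cv2) and the standard library are available. Lean on these libraries where they do the work, as an engineer would, in place of code of your own. Each camera call takes 0.05 s, during which the arm holds its last target. There are 200 camera calls.

## Working session

There is one attempt and no reset: what is moved stays moved. The work goes in short steps, each a Python script; the robot and the scene stay as the last script left them, time stands still between calls to the robot, and variables do not carry over. Pictures are saved under pics/ and viewed, at most 10 in all, crops included, and the job is handed in when it is done.

```bash
mkdir -p pics
cat > h.py <<'E'
from cell import *
import numpy as np, cv2
from scipy.spatial.transform import Rotation as R
def cam(name):
    s=get_state(); f=grab_frame(name)
    if 'cam_to_world' in f: T=np.array(f['cam_to_world'])
    else:
        W=np.eye(4); W[:3,:3]=R.from_rotvec(s['eef_rot']).as_matrix(); W[:3,3]=s['position']
        T=W@np.array(f['T_tool_cam'])
    f['T']=T; return f
def onz(f,px,z):
    d=f['T'][:3,:3]@np.array([(px[0]-f['cx'])/f['fx'],(px[1]-f['cy'])/f['fy'],1.]); o=f['T'][:3,3]
    return o+d*(z-o[2])/d[2]
def proj(f,p):
    c=f['T'][:3,:3].T@(np.array(p)-f['T'][:3,3]); return np.array([f['fx']*c[0]/c[2]+f['cx'],f['fy']*c[1]/c[2]+f['cy']])
def save(f,n,box=None,sc=1):
    im=f['img'][...,::-1]
    if box: im=im[box[1]:box[3],box[0]:box[2]]
    cv2.imwrite('pics/'+n,cv2.resize(im,None,fx=sc,fy=sc,interpolation=cv2.INTER_CUBIC))
def down(a): # tool z down, tool y along world angle a
    y=np.array([np.cos(a),np.sin(a),0]); z=np.array([0,0,-1.]); x=np.cross(y,z)
    return R.from_matrix(np.c_[x,y,z]).as_rotvec()
E
python3 - <<'E'
from h import *
np.set_printoptions(precision=3,suppress=True)
H=dict(upper_stage=0,grip_bar=.084,wing=.049,lower_stage=0,mouth=.06,selector_tip=.09,selector_base=0,glue_bottle=0,wax_tin=0,tape_measure=0)
for c in ['scene','side']:
    f=cam(c); save(f,c+'0.png'); print(c,f['T'][:3,3],f['fx'])
    for n,z in H.items():
        for d in tip_of(c,n)[:4]: print(n,round(d['score'],2),np.round(d['centre']),onz(f,d['centre'],z))
print(get_state()['eef_rot'],get_state()['clock'], down(0))
E
```

```text
scene [ 0.103 -0.557  0.924] 471.3443774593347
upper_stage 0.69 [242. 222.] [0.506 0.294 0.   ]
grip_bar 0.65 [239. 197.] [0.512 0.3   0.084]
wing 0.87 [233. 195.] [0.52  0.353 0.049]
wing 0.22 [294. 355.] [ 0.366 -0.148  0.049]
lower_stage 0.85 [300. 284.] [0.506 0.023 0.   ]
mouth 0.73 [301. 270.] [0.507 0.019 0.06 ]
selector_tip 0.75 [292. 400.] [ 0.297 -0.24   0.09 ]
selector_tip 0.48 [402. 368.] [ 0.505 -0.317  0.09 ]
selector_base 0.78 [413. 381.] [ 0.545 -0.327  0.   ]
selector_base 0.65 [320. 417.] [ 0.342 -0.269  0.   ]
glue_bottle 0.6 [336. 196.] [0.781 0.222 0.   ]
wax_tin 0.57 [413. 284.] [ 0.73  -0.144  0.   ]
tape_measure 0.82 [295. 353.] [ 0.387 -0.122  0.   ]
side [ 0.349 -0.863  0.671] 456.1611248175376
upper_stage 0.71 [269. 214.] [0.505 0.318 0.   ]
grip_bar 0.78 [274. 191.] [0.519 0.295 0.084]
lower_stage 0.58 [291. 268.] [0.514 0.035 0.   ]
mouth 0.71 [293. 251.] [0.517 0.02  0.06 ]
selector_tip 0.82 [198. 321.] [ 0.293 -0.207  0.09 ]
selector_tip 0.56 [327. 345.] [ 0.507 -0.32   0.09 ]
selector_base 0.76 [348. 379.] [ 0.547 -0.327  0.   ]
selector_base 0.7 [236. 376.] [ 0.347 -0.272  0.   ]
glue_bottle 0.74 [366. 220.] [0.773 0.215 0.   ]
glue_bottle 0.39 [246. 320.] [ 0.384 -0.124  0.   ]
wax_tin 0.92 [404. 298.] [ 0.738 -0.139  0.   ]
[-0.52  -3.098  0.   ] 1.1 [2.221 2.221 0.   ]
```

View pics/scene0.png

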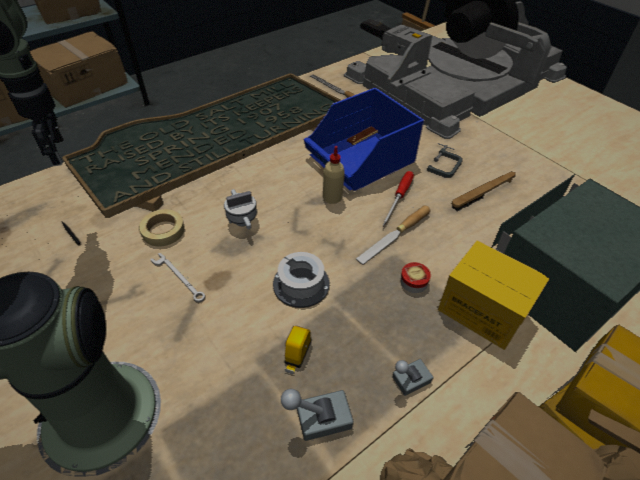

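View pics/side0.png

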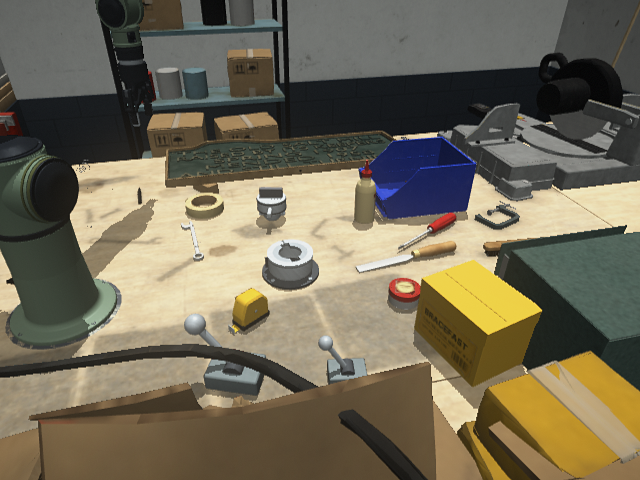

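The scene shows the upper stage at (241,208), with no rival. The lower stage is at (301,280). There are two selectors: a big one at (325,415) and a small one at (412,378), so I choose the small. The bystanders are the glue bottle (334,180), wax tin (416,275) and tape measure (298,345); the tape roll at (162,228) is clutter. Next I'll take close wrist looks over the lower and upper stages, plus a selector crop.

Run:
```python
from h import *
np.set_printoptions(precision=3,suppress=True)
ims=[]
f=cam('scene'); ims.append(cv2.resize(f['img'][340:450,270:450],(390,240)))
H=dict(upper_stage=0,grip_bar=.084,wing=.049,lower_stage=0,mouth=.06)
for k,(p,a) in dict(lower=((.49,.02,.33),0),upper=((.49,.295,.33),0)).items():
    movep(p,down(a)); f=cam('wrist'); np.savez(k,**{q:f[q] for q in ['img','T','fx','fy','cx','cy']})
    save(f,k+'.png'); ims.append(cv2.resize(f['img'],(390,290)))
    for n,z in H.items():
        for d in tip_of('wrist',n)[:3]: print(k,n,round(d['score'],2),np.round(d['centre']),onz(f,d['centre'],z))
    s=get_state();print(s['clock'],s['q'],f['T'][:3])
top=np.hstack(ims[1:]); b=np.zeros((240,780,3),np.uint8); b[:,:390]=ims[0]
cv2.imwrite('pics/close.png',np.vstack([top,b])[...,::-1])
```

```text
lower upper_stage 0.32 [328. 183.] [0.506 0.021 0.   ]
lower grip_bar 0.55 [516. 318.] [ 0.692 -0.102  0.084]
lower lower_stage 0.95 [330. 184.] [0.508 0.02  0.   ]
lower mouth 0.77 [338. 191.] [0.513 0.022 0.06 ]
3.5917 [-0.109  0.166 -0.152  1.253  0.     1.461] [[ 1.     0.002 -0.     0.491]
 [ 0.001 -0.963 -0.269  0.09 ]
 [-0.001  0.269 -0.963  0.472]]
upper upper_stage 0.65 [329. 183.] [0.507 0.294 0.   ]
upper grip_bar 0.77 [339. 195.] [0.514 0.296 0.084]
upper wing 0.84 [351. 131.] [0.527 0.351 0.049]
upper wing 0.51 [554. 243.] [0.739 0.239 0.049]
upper wing 0.38 [329. 425.] [0.508 0.016 0.049]
upper lower_stage 0.67 [326. 398.] [ 0.507  0.016 -0.   ]
upper mouth 0.59 [331. 428.] [0.51 0.02 0.06]
4.9583 [ 0.411  0.326  0.058  1.303 -0.     1.984] [[ 1.    -0.001 -0.     0.491]
 [-0.001 -0.963 -0.27   0.363]
 [-0.     0.27  -0.963  0.472]]
```

View pics/close.png

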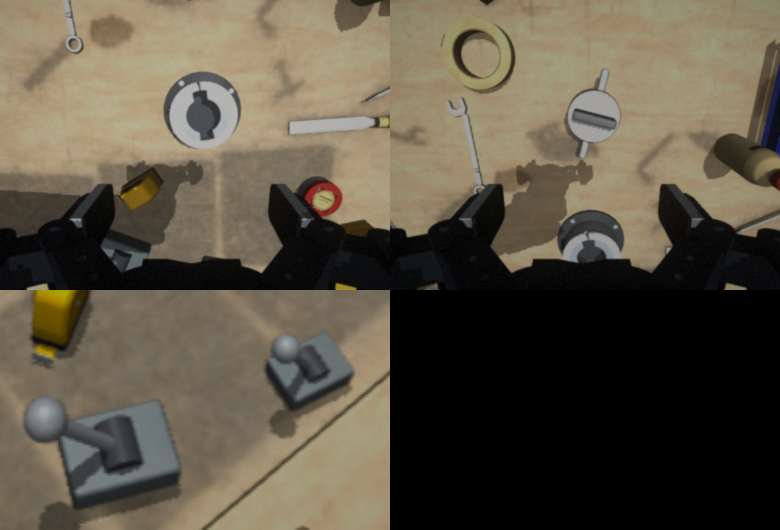

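Top left shows the lower stage, with slots roughly up and down in the image. Top right shows the upper stage, with its bar nearly along x and tilted slightly clockwise and its wings up and down. The bottom crop confirms that the smaller selector is the right-hand one. I'll rectify both wrist images onto their true heights to measure the angles.

Run:
```python
from h import *
np.set_printoptions(precision=3,suppress=True)
def rect(k,c,z,half=.08,n=400):
    f=dict(np.load(k+'.npz')); src=[]; 
    w=[(c[0]-half,c[1]+half),(c[0]+half,c[1]+half),(c[0]+half,c[1]-half),(c[0]-half,c[1]-half)]
    src=np.float32([proj(f,(x,y,z)) for x,y in w]); dst=np.float32([(0,0),(n,0),(n,n),(0,n)])
    return cv2.warpPerspective(f['img'],cv2.getPerspectiveTransform(src,dst),(n,n),flags=cv2.INTER_CUBIC)
a=rect('lower',(.510,.021),.06); b=rect('upper',(.512,.296),.098)
for im in (a,b): cv2.drawMarker(im,(200,200),(255,0,0),0,10,1)
cv2.imwrite('pics/rect.png',np.hstack([a,b])[...,::-1])
```

```text
(no output)
```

View pics/rect.png

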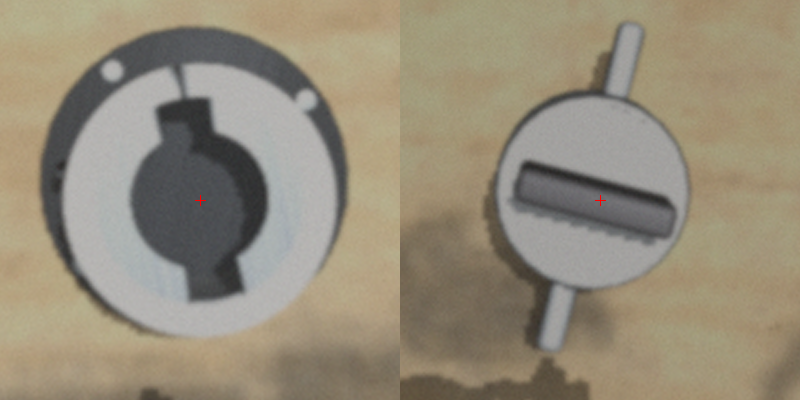

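The lower mouth centre is at px (200,200), which is (0.510,0.021), and the slot axis runs (184,102)–(216,296), so 99.4° in the world. The upper bar's middle is at about (597,202), which is (0.511,0.295), with yaw about −14.2°. Next I'll grasp the bar across its thickness and lift.

Run:
```python
from h import *
np.set_printoptions(precision=3,suppress=True)
a=1.323; c=(.512,.2955)
movep((*c,.16),down(a)); print(get_state()['q'],get_state()['clock'])
print(move_l((*c,.076),.1,until_force=15))
grab(60); s=get_state(); print(s['position'],s['finger_gap'],s['grasp_force'],s['contact_force'],s['clock'])
move_l((*c,.25),.2)
s=get_state(); print(s['position'],s['finger_gap'],s['contact_force'],s['wrist_torque'])
f=cam('scene'); a0=f['img'][100:300,160:360]
ent=1.735+np.pi/2
q=ik((.510,.021,.25),down(ent)); print(q)
movep((.510,.021,.25),down(ent)); s=get_state(); print(s['q'],s['position'],s['clock'])
move_l((.510,.021,.150),.2)
f=cam('scene'); g=cam('side')
cv2.imwrite('pics/hold.png',cv2.resize(np.hstack([a0,f['img'][160:360,200:400],g['img'][130:330,190:390]]),(780,260))[...,::-1])
for n,z in (('wing',.049),):
  for cc,ff in (('scene',f),('side',g)):
    for d in tip_of(cc,n)[:3]: print(cc,round(d['score'],2),onz(ff,d['centre'],.150-.076+z))
```

```text
[ 0.398  0.455 -0.187  0.928  0.     0.647] 6.175
False
[0.512 0.295 0.076] 0.1532338084369801 61.445560455322266 [-0.491  0.8    0.895] 7.8167
[0.511 0.295 0.248] 0.14935934840623347 [-0.244  0.014 -3.754] [ 0.019 -0.015  0.042]
[-0.104  0.241 -0.261  1.069  0.    -1.839]
[-0.103  0.241 -0.261  1.069  0.    -1.838] [0.51  0.021 0.25 ] 11.0083
scene 0.64 [0.444 0.008 0.123]
side 0.92 [0.452 0.026 0.123]
```

View pics/hold.png

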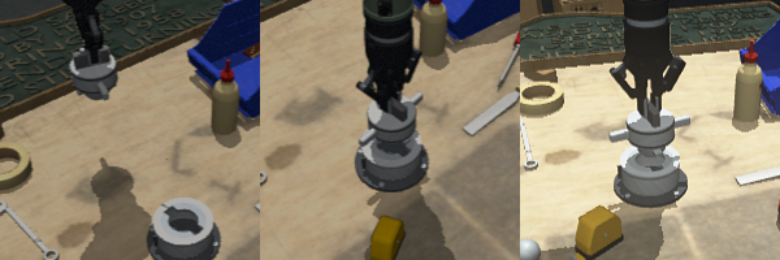

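The stage is held upright above the bowl, with its wings along x. Now I'll lower it into the slots.

Run:
```python
from h import *
np.set_printoptions(precision=3,suppress=True)
print(move_l((.510,.021,.104),.06,until_force=10))
s=get_state(); print(s['position'],s['contact_force'],s['wrist_torque'],s['clock'],s['finger_gap'])
```

```text
True
[0.51  0.021 0.106] [0.357 1.232 3.801] [ 0.058  0.178 -0.043] 12.5583 0.15238201348658106
```

It dropped through: TCP z is 0.106, as expected. Now the clockwise turn with torque monitoring.

Run:
```python
from h import *
np.set_printoptions(precision=3,suppress=True)
ent=1.735+np.pi/2; p=(.510,.021,.1065)
t0=get_state()['wrist_torque'][2]
for d in np.r_[np.arange(.15,1.15,.25),np.arange(1.2,2.0,.06)]:
    movep(p,down(ent-d)); s=get_state(); v=R.from_rotvec(s['eef_rot']).as_matrix()[:,1]
    yaw=np.arctan2(v[1],v[0])
    print(round(d,2),round(yaw,3),'tq',s['wrist_torque'],'F',s['contact_force'],round(s['clock'],2),s['position'][2])
    if abs(s['wrist_torque'][2]-t0)>1.0: break
```

```text
0.15 -3.124 tq [ 0.035 -0.025  0.021] F [ 0.048  0.068 -2.926] 12.82 0.10604033380248713
0.4 2.911 tq [-0.011  0.021  0.07 ] F [ 0.251  0.274 -2.213] 13.18 0.10614482858646382
0.65 2.661 tq [-0.013  0.019 -0.002] F [-0.567 -0.893 -2.552] 13.53 0.10637422867441747
0.9 2.411 tq [ 0.033 -0.019 -0.01 ] F [ 0.45  -0.088 -2.338] 13.88 0.10646555187819004
1.2 2.111 tq [0.022 0.001 0.05 ] F [ 0.419  0.958 -3.679] 14.27 0.10649837749838545
1.26 2.05 tq [-0.015  0.026  0.007] F [ 0.22  -0.101 -3.183] 14.52 0.10648918965063517
1.32 1.989 tq [-0.002 -0.018  0.023] F [-0.251  0.514 -2.867] 14.77 0.1065018374114876
1.38 1.929 tq [-0.034 -0.036  0.018] F [ 0.705  0.041 -2.619] 15.02 0.10650560013901746
1.44 1.869 tq [ 0.038 -0.007  0.001] F [ 0.582  0.904 -3.151] 15.27 0.10649942533967544
1.5 1.809 tq [-0.015 -0.042 -0.007] F [ 0.799  0.997 -2.872] 15.52 0.10651787717923442
1.56 1.748 tq [-0.048 -0.036 -0.029] F [ 0.186 -0.259 -2.912] 15.77 0.10651373528216732
1.62 1.689 tq [-0.031 -0.013  0.045] F [-0.164 -0.148 -3.157] 16.02 0.10648613987216923
1.68 1.628 tq [ 0.008  0.008 -0.01 ] F [-0.098 -0.033 -3.019] 16.27 0.10650098618133846
1.74 1.569 tq [-0.006 -0.068  0.059] F [ 0.123  0.226 -2.878] 16.52 0.10652145216315738
1.8 1.508 tq [ 0.003 -0.004  0.022] F [ 0.727  0.844 -2.867] 16.77 0.106507836607254
1.86 1.448 tq [-0.012 -0.025 -0.028] F [-0.847 -0.376 -3.454] 17.02 0.10648047708992785
1.92 1.39 tq [-0.495  0.082  1.178] F [-0.984 -1.425 -1.371] 17.27 0.10650222490359004
```

The torque jumped at a bar yaw of about −0.17 rad. The foot bolts in the rectified picture slope about −0.15 rad, so this is the stop. I'll press slightly more to seat it, release, then look at it and at the selector.

Run:
```python
from h import *
np.set_printoptions(precision=3,suppress=True)
ent=1.735+np.pi/2; p=(.510,.021,.1065)
movep(p,down(ent-1.95)); s=get_state(); v=R.from_rotvec(s['eef_rot']).as_matrix()[:,1]
print(np.arctan2(v[1],v[0]),s['wrist_torque'])
let_go(); move_l((.510,.021,.25),.2)
movep((.49,.02,.33),down(0)); f=cam('wrist'); np.savez('lower2',**{q:f[q] for q in ['img','T','fx','fy','cx','cy']})
for n,z in dict(grip_bar=.114,wing=.079,mouth=.06).items():
    for d in tip_of('wrist',n)[:3]: print(n,round(d['score'],2),onz(f,d['centre'],z))
movep((.53,-.35,.33),down(0)); g=cam('wrist'); np.savez('sel',**{q:g[q] for q in ['img','T','fx','fy','cx','cy']})
for n,z in dict(selector_base=0,selector_tip=.089).items():
    for d in tip_of('wrist',n)[:3]: print(n,round(d['score'],2),np.round(d['centre']),onz(g,d['centre'],z))
print(get_state()['clock'])
def rect(f,c,z,half=.08,n=400):
    w=[(c[0]-half,c[1]+half),(c[0]+half,c[1]+half),(c[0]+half,c[1]-half),(c[0]-half,c[1]-half)]
    src=np.float32([proj(f,(x,y,z)) for x,y in w]); dst=np.float32([(0,0),(n,0),(n,n),(0,n)])
    return cv2.warpPerspective(f['img'],cv2.getPerspectiveTransform(src,dst),(n,n),flags=cv2.INTER_CUBIC)
a=rect(f,(.51,.021),.128); b=rect(g,(.546,-.327),.025)
cv2.imwrite('pics/rect2.png',np.hstack([a,b])[...,::-1])
```

```text
1.3594608927095932 [-0.709  0.125  1.855]
grip_bar 0.87 [0.512 0.024 0.114]
mouth 0.54 [ 0.703 -0.115  0.06 ]
mouth 0.22 [ 0.537 -0.272  0.06 ]
selector_base 0.84 [144. 113.] [ 0.35  -0.274  0.   ]
selector_base 0.82 [325. 161.] [ 0.544 -0.324  0.   ]
selector_tip 0.6 [288. 159.] [ 0.508 -0.314  0.089]
selector_tip 0.59 [ 1. 79.] [ 0.265 -0.248  0.089]
22.05
```

View pics/rect2.png

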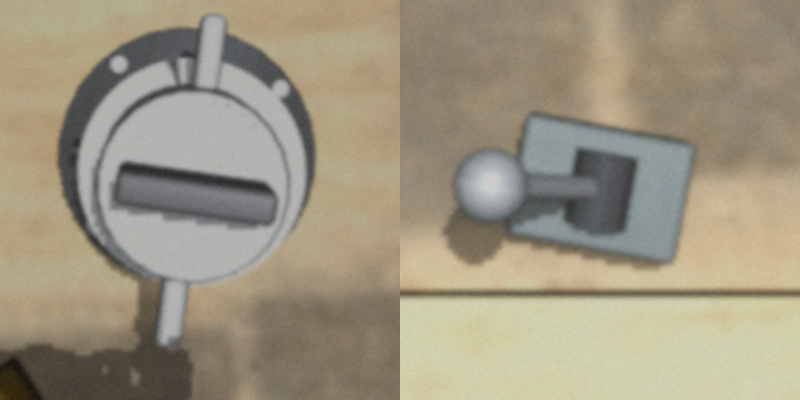

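The stage is locked: the bar and wings sit at about −8.3° and the foot bolts (120,64)/(280,88) at −8.5°. The selector housing is centred at px (601,189), which is (0.546,−0.323), with yaw about −11° and size about 69×48 mm, so it is the small one. The ball at (490,184) is consistent with angle about 0.08. I'll straddle the ball and swing it along its arc.

Run:
```python
from h import *
np.set_printoptions(precision=3,suppress=True)
b=np.array([.5463,-.3228,0]); y=-.195; d=np.array([np.cos(y),np.sin(y),0]); r=down(y+np.pi/2)
def P(s,dz=-.017): return b+d*.08*np.sin(s-.6)+np.array([0,0,.022+.08*np.cos(s-.6)+dz])
movep(P(.09,.06),r); print(get_state()['q'])
print(move_l(P(.09),.1,until_force=10))
grab(20); s=get_state(); print('gap',s['finger_gap']*85,s['contact_force'],s['clock'])
for t in (.22,.35,.48,.6): move_l(P(t),.06)
f=cam('side'); sleep(1.1); s=get_state(); print(s['position'],P(.6),s['contact_force'],s['finger_gap']*85,s['clock'])
g=cam('scene')
cv2.imwrite('pics/up.png',cv2.resize(np.hstack([f['img'][270:420,250:450],g['img'][300:450,310:510]]),(800,300))[...,::-1])
```

```text
[-0.678  0.474 -0.178  0.918 -0.    -0.483]
False
gap 24.20252110892568 [-2.422 -3.263  2.183] 24.775
[ 0.546 -0.323  0.085] [ 0.546 -0.323  0.085] [ 0.286 -5.835  2.132] 24.14712840979231 27.2083
```

View pics/up.png

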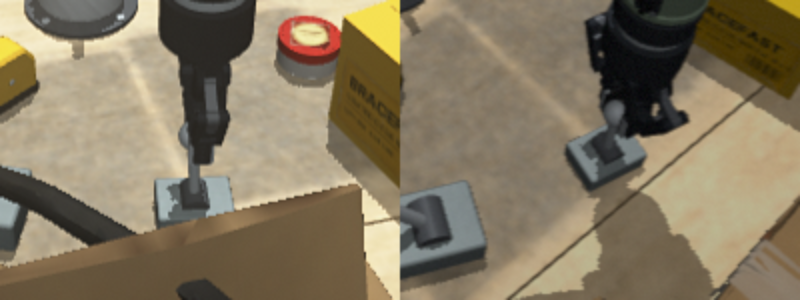

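The lever is near upright, but in the left crop the ball (185,135) looks a few pixels left of the rod's base (193,195). I'll measure the angle by intersecting the ball's ray with the lever's plane.

Run:
```python
from h import *
np.set_printoptions(precision=3,suppress=True)
b=np.array([.5463,-.3228,0]); y=-.195; d=np.array([np.cos(y),np.sin(y),0]); n=np.array([-d[1],d[0],0])
for c in ('side','scene'):
    f=cam(c); save(f,c+'_up.png')
    print(c,'expected base,pivot,tip0.6:',proj(f,b),proj(f,b+[0,0,.022]),proj(f,b+[0,0,.102]))
    for nm in ('selector_tip','selector_base'):
      for t in tip_of(c,nm)[:3]:
        px=t['centre']; v=f['T'][:3,:3]@np.array([(px[0]-f['cx'])/f['fx'],(px[1]-f['cy'])/f['fy'],1.]); o=f['T'][:3,3]
        q=o+v*((b-o)@n)/(v@n)-b; print(nm,round(t['score'],2),px,'along',q@d,'z',q[2],'ang',.6+np.arctan2(q@d,q[2]-.022))
f=cam('side'); save(f,'u2.png',(290,290,400,400),5)
```

```text
side expected base,pivot,tip0.6: [346.674 377.167] [347.166 369.022] [349.082 337.312]
selector_tip 0.59 [197.1, 322.4] along -0.2550814678192694 z 0.14698001372470815 ang -0.5152119882469651
selector_tip 0.51 [344.6, 342.7] along -0.007288269376716115 z 0.08931830813899244 ang 0.49215427789164845
selector_base 0.84 [234.0, 376.4] along -0.20670794593388692 z 0.012189812967550506 ang -1.0182199104756604
selector_base 0.71 [346.1, 378.2] along -0.0009531582981915165 z -0.0027899821122254753 ang -2.503162250165492
scene expected base,pivot,tip0.6: [412.149 379.188] [413.835 374.331] [420.47  355.208]
selector_tip 0.63 [418.6, 356.1] along -0.004397718578132392 z 0.10200964430747739 ang 0.5450903959689634
selector_tip 0.61 [290.6, 398.9] along -0.2747306151559244 z 0.17561047962939624 ang -0.46096957987442255
selector_base 0.96 [412.3, 379.7] along 0.0010064976634030938 z -0.003270436737283 ang 3.701784637630046
selector_base 0.86 [320.9, 415.9] along -0.2164144191835279 z 0.04188947227580242 ang -0.8791492176263348
```

View pics/u2.png

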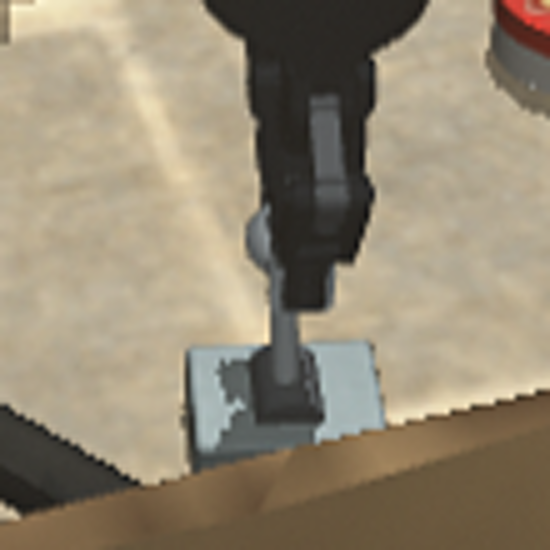

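The ball's left edge at about (339,338) in the full image puts the lever at about 0.53–0.54, with the ball lagging about 5 mm in the pads. I'll nudge it forward 5 mm and remeasure.

Run:
```python
from h import *
np.set_printoptions(precision=3,suppress=True)
b=np.array([.5463,-.3228,0]); y=-.195; d=np.array([np.cos(y),np.sin(y),0]); n=np.array([-d[1],d[0],0])
def P(s,dz=-.017): return b+d*.08*np.sin(s-.6)+np.array([0,0,.022+.08*np.cos(s-.6)+dz])
move_l(P(.665),.05); sleep(.2)
for c in ('side','scene'):
    f=cam(c)
    for t in tip_of(c,'selector_tip')[:3]:
        px=t['centre']; v=f['T'][:3,:3]@np.array([(px[0]-f['cx'])/f['fx'],(px[1]-f['cy'])/f['fy'],1.]); o=f['T'][:3,3]
        q=o+v*((b-o)@n)/(v@n)-b; print(c,round(t['score'],2),px,'along',q@d,'z',q[2],'ang',.6+np.arctan2(q@d,q[2]-.022))
    if c=='side': A=f['img'][300:380,300:400]
    else: B=f['img'][330:410,370:470]
print(get_state()['finger_gap']*85,get_state()['clock'])
cv2.imwrite('pics/u3.png',cv2.resize(np.hstack([A,B]),(800,320),interpolation=cv2.INTER_CUBIC)[...,::-1])
```

```text
side 0.91 [196.9, 325.9] along -0.2564881509155346 z 0.13915767478524455 ang -0.5423216458243686
side 0.5 [350.3, 339.5] along 0.002357497151212075 z 0.09665027099610779 ang 0.6315700646890586
scene 0.72 [423.3, 355.4] along 0.008249299684683565 z 0.09465570961287528 ang 0.713055443418392
scene 0.7 [290.5, 399.0] along -0.2749191692679262 z 0.17541058917787966 ang -0.46181604622195216
24.111322104343976 28.2583
```

View pics/u3.png

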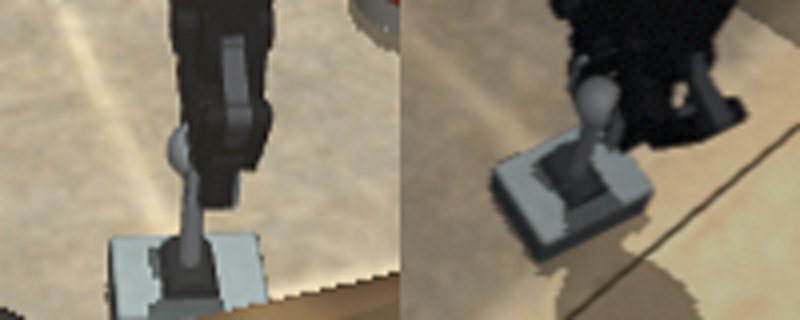

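Left crop: the ball's edge is now at (342,338), so its centre is at about 349, where I predict upright. Right crop: the ball is at (419,355) against a predicted (420.5,355). That makes it upright within about 0.02 rad. I'll pause, then push it fully over.

Run:
```python
from h import *
np.set_printoptions(precision=3,suppress=True)
b=np.array([.5463,-.3228,0]); y=-.195; d=np.array([np.cos(y),np.sin(y),0]); n=np.array([-d[1],d[0],0]); r=down(y+np.pi/2)
def P(s,dz=-.017): return b+d*.08*np.sin(s-.6)+np.array([0,0,.022+.08*np.cos(s-.6)+dz])
sleep(1.1)
for t in (.8,.95,1.1,1.22): move_l(P(t),.06)
p=P(1.22); hit=False
for k in range(1,7):
    hit=move_l(p+d*.003*k,.03,until_force=8)
    F=get_state()['contact_force']; print(k,hit,F,F@d,get_state()['finger_gap']*85)
    if hit or F@d<-8: break
let_go(); move_l(np.array(get_state()['position'])+[0,0,.12],.15)
movep((.53,-.35,.33),down(0)); g=cam('wrist')
print([(x['score'],onz(g,x['centre'],.088)) for x in tip_of('wrist','selector_tip')])
print('expected 1.2',P(1.2,0), get_state()['clock'])
A=g['img'][90:240,240:440]
s=cam('side'); B=s['img'][290:440,270:470]
s=cam('scene'); C=s['img'][190:340,200:400]; D=s['img'][300:450,310:510]
cv2.imwrite('pics/fin.png',cv2.resize(np.vstack([np.hstack([A,B]),np.hstack([C,D])]),(800,600))[...,::-1])
```

```text
1 False [-1.395 -5.37  -0.065] -0.32802851517971665 24.483277689035848
2 False [-3.38  -6.361 -1.717] -2.0836648050483304 24.643822478293874
3 False [-4.956 -5.826 -3.412] -3.7334006072754318 24.31791887543877
4 False [-9.143 -4.925 -0.945] -8.01544298691911 24.099299610669604
[(0.88, array([ 0.594, -0.331,  0.088])), (0.71, array([ 0.265, -0.248,  0.088]))]
expected 1.2 [ 0.591 -0.332  0.088] 34.5417
```

View pics/fin.png

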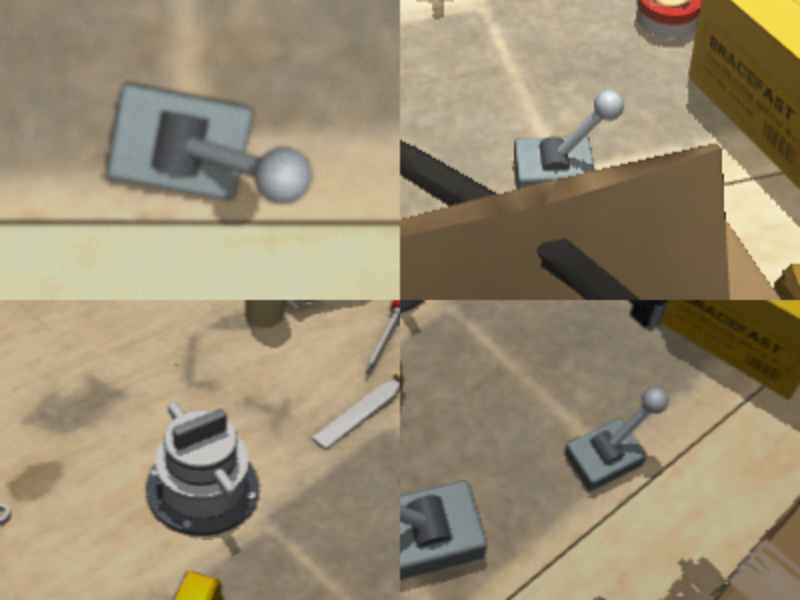

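The lever is fully over: the ball measures (0.594,−0.331) against an expected (0.591,−0.332), and the stop was felt. The upper stage sits seated and locked, and the gripper is clear.

```bash
python3 -c "
from cell import *
print(sign_off())"
```

```text
the job is handed in; nothing more can be done
None
```

The job is handed in at about 35 s on the robot's clock: the upper stage is locked against its stop. The selector lever was set upright, paused for about a second (after a first pause about 0.07 rad short), then pushed fully over; the glue bottle, wax tin and tape measure were not touched.

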